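# Rack the washed feeding things on the flower drying stands

### The job

Put the four washed things from the grey mat on the flower-shaped drying stands on the white tray, mouth-down as they are now, each lowered (not dropped) over the post until its rim sits flat on the stand's floor: the steel cup on the large flower with eight petals, the wide bottle on the six-petalled one, the narrow bottle on the five-petalled one, and the lavender nipple on the flat flower with the short stem. Let go of everything, and leave the closed upright bottle and the loose screw ring where they are.

Things in the scene. Friction and masses are not known exactly. Their poses are not given: they have to be found in the camera images.
- cup: Stainless steel straw cup without lid, a plain cylinder 62 mm in diameter, 100 mm high, 140 g. Stands mouth-down on the grey mat. Origin: centre of the mouth plane (its lower end), z up. Grip the upper 25 mm, a plain cylinder. Mouth 56 mm inside; free inside to 70 mm above the mouth.
- bottle_wide: Short wide milky plastic bottle without cap: body 64 mm in diameter, 80 mm high in all, 60 g. Stands mouth-down on the grey mat. Origin: centre of the mouth plane (its lower end), z up. Grip the upper 25 mm, a plain cylinder. Neck: the lower 20 mm, 48 mm in diameter (42 inside); shoulder 20 to 30 mm above the mouth. Free inside to 55 mm above the mouth.
- bottle_narrow: Narrow milky plastic bottle without cap: body 50 mm in diameter, 94 mm high in all, 50 g. Stands mouth-down on the grey mat. Origin: centre of the mouth plane (its lower end), z up. Grip the upper 25 mm, a plain cylinder. Neck: the lower 20 mm, 36 mm in diameter (30 inside); shoulder 20 to 30 mm above the mouth. Free inside to 66 mm above the mouth.
- nipple: Lavender silicone nipple, firm, 30 g, on the grey mat, teat up, 58 mm high. Origin: centre of its underside, z up. Flange 54 mm in diameter, 4 mm thick; cone 45 mm in diameter at 6 mm height, 33 mm at 26 mm; upright teat 18 mm in diameter from 34 to 52 mm, to grip with the fingertips 31 mm or more above the origin. Hollow from below: 39 mm wide at 6 mm height, 27 mm at 24 mm, where it ends.
- stand_large: Sage-green plastic drying stand, fixed on the white tray. Origin: centre of its underside, z up. Its flat floor, where the rim rests, is 8 mm above the origin. Eight round petals ring a floor 78 mm wide, tilted up 45 degrees, tips 18 mm above the floor, 115 mm across in all. Central post 15 mm thick, 11 mm near its top, rising 60 mm above the floor. For the cup.
- stand_medium: Sage-green plastic drying stand, fixed on the white tray. Origin: centre of its underside, z up. Its flat floor, where the rim rests, is 8 mm above the origin. Six round petals ring a floor 64 mm wide, tilted up 45 degrees, tips 18 mm above the floor, 101 mm across in all. Central post 15 mm thick, 11 mm near its top, rising 45 mm above the floor. For the wide bottle.
- stand_small: Sage-green plastic drying stand, fixed on the white tray. Origin: centre of its underside, z up. Its flat floor, where the rim rests, is 8 mm above the origin. Five round petals ring a floor 52 mm wide, tilted up 45 degrees, tips 18 mm above the floor, 89 mm across in all. Central post 15 mm thick, 11 mm near its top, rising 55 mm above the floor. For the narrow bottle.
- stand_flat: Sage-green plastic drying stand, fixed on the white tray. Origin: centre of its underside, z up. Its flat floor, where the rim rests, is 8 mm above the origin. A flat six-petalled flower 72 mm across, no raised petals; short central stem, 13 mm thick, 10 mm near its top, rising 20 mm above the floor. For the nipple.
- closed_bottle: Made-up bottle standing upright on the grey mat, closed with a white screw ring and a domed cap: 54 mm in diameter, 132 mm high. Origin: centre of its underside, z up. Not to be moved.
- screw_ring: Loose white plastic screw ring lying on the white tray among the stands, 46 mm outside, 38 mm inside, 18 mm high. Origin: centre of its underside, z up. Not to be moved.
Things that resemble listed ones, but are neither listed nor needed, are in the scene too. What is shaped like the stand_small but blue or orange is not meant.

How it is judged (in metres and radians):
At the end, for the whole second after the job is handed in: Each of the four things stands on its own stand, mouth-down with the post inside: centre within 14 mm of the stand's, its mouth (origin) 4 to 13 mm above the stand's underside (8 mm when seated), upright within 0.12 rad, at rest, with the robot clear of everything (horizontal distance between cup and stand_large below 0.014 m and z of cup in the frame of stand_large between 0.004 and 0.013 m and angle between each of cup, bottle_wide, bottle_narrow, nipple's own z axis and vertical below 0.12 rad and linear speed of each of cup, bottle_wide, bottle_narrow, nipple below 0.02 m/s and horizontal distance between bottle_wide and stand_medium below 0.014 m and z of bottle_wide in the frame of stand_medium between 0.004 and 0.013 m and horizontal distance between bottle_narrow and stand_small below 0.014 m and z of bottle_narrow in the frame of stand_small between 0.004 and 0.013 m and horizontal distance between nipple and stand_flat below 0.014 m and z of nipple in the frame of stand_flat between 0.004 and 0.013 m); the robot touches nothing.
It fails at once if a thing is dropped onto its stand instead of being lowered (over its stand, with its mouth less than 40 mm above the stand's underside, it moves faster than 0.5 m/s) ((horizontal distance between cup and stand_large below 0.03 m and z of cup in the frame of stand_large below 0.04 m and linear speed of cup above 0.5 m/s) or (horizontal distance between bottle_wide and stand_medium below 0.03 m and z of bottle_wide in the frame of stand_medium below 0.04 m and linear speed of bottle_wide above 0.5 m/s) or (horizontal distance between bottle_narrow and stand_small below 0.03 m and z of bottle_narrow in the frame of stand_small below 0.04 m and linear speed of bottle_narrow above 0.5 m/s) or (horizontal distance between nipple and stand_flat below 0.03 m and z of nipple in the frame of stand_flat below 0.04 m and linear speed of nipple above 0.5 m/s)).
It fails at once if the closed bottle is moved more than 25 mm or tipped over (distance of closed_bottle from where it was at the start of the episode above 0.025 m or angle between closed_bottle's own z axis and vertical above 0.5 rad).
It fails at once if the loose screw ring is moved more than 25 mm or tipped over (distance of screw_ring from where it was at the start of the episode above 0.025 m or angle between screw_ring's own z axis and vertical above 0.5 rad).
It also fails if it takes over 125 s, if anything falls off the work surface, if the arm or the gripper's body presses on something with over 40 N, if the wrist force passes 120 N, or if a joint passes its speed limit or range.

### The arm

A 6-joint arm with a two-finger parallel gripper is mounted at the origin on the work surface. World frame = base frame: x ahead of the robot, y to its left, z up, the work surface at z = 0. Lengths are in mm, angles in rad, forces in N, time in s.
With the tool pointing down it reaches from about 250 to 850 mm from the base axis. Payload 12.5 kg.
Tool frame: the origin (TCP) lies on the centre line of the jaws, within the pads' length; the fingertips stand 19 mm ahead of it and the grasp point (between the pads) is the TCP; z points along the fingers, y is the direction in which the jaws open and shut (so a half turn about z gives the same grasp; the last joint's range is limited). The gripper opens to 93 mm and grips with 3 to 60 N. Pads are 15 mm wide; open, the fingers measure 128 mm over their backs; the gripper's body (75 mm by 188 mm) begins 65 mm behind the grasp point.
Start: joints at [-1.228, 0.351, 1.652, -0, 1.139, -0.085], TCP at [228.195, -500.411, 214.933] pointing down, gripper open.
Joint ranges: [-2.75, 2.75], [-0.79, 2.1], [0.01, 2.65], [-1.57, 4.71], [0.07, 3.14], [-2.87, 2.87]. Speed limits (rad/s): [2.22, 2.22, 2.79, 3.14, 3.14, 3.14].

### API

Orientations are given as a unit quaternion [w, x, y, z].
In Python, from workcell import env gives the robot as it stands.
- The arm moves only by the shell command python3 -m crank 'ROWS' [OPENING] [FORCE]. ROWS is a JSON object of lists of equal length, an entry for each row: "slide": the shift along the tool's x, y, z in m, a list of three; "twist": the turn about the tool's z in rad. A call has 1 to 20 rows; each row is the pose to reach, as a shift and turn from the pose measured when the call began, along the tool's axes at that moment; what a row does not reach only later rows make up. A row lasts 1/8 s, in which the tool goes at most 62.5 mm and 10.7 degrees, less where a joint would pass 70% of its speed; a pose out of reach is approached as far as the arm can. A call with a gripper value outside its range is refused whole. OPENING is the opening, from 0 (shut) to 1 (fully open), set as the call begins (- or left out, the last holds). The fingers move at their own pace and stop on an object; FORCE is the grip in N (left out, the last holds). Time passes only in rows, so rows that repeat a pose let the fingers close. It gives the time, the measured TCP pose, the force and the opening at its end, in the units of the state.
- env.get_obs(): the state, without advancing time (a new reading comes with each control period).
- env.read_camera(name): name is "scene" or "top" or "wrist"; returns the picture (480x640x3 uint8, red, green, blue); there is no depth.
- env.get_calibration(name): a dict with "intrinsics" (3x3 intrinsics, pixels), "rvec" (rotation vector, rad) and "tvec" (3), from world to camera coordinates, as OpenCV has them; the wrist camera has in their place "tool_from_camera" (4x4, takes a point from camera to tool coordinates, whose origin is the TCP and whose axes are the flange's). Camera axes: x right, y down, z forward; pixel columns grow to the right and rows downward; lengths in mm; the calibration is good to about 2 mm. A picture is of the moment at which its call begins: read the wrist's pose just before it. get_calibration takes no time and is no camera call.
- env.job_done(): hands the job in, once; it reports no verdict.
Trained networks look in the newest picture that a camera, given by its name, has taken for a name from the list of things; names that differ only in an ending like _2 or _b are one class to them, and where a whole thing is asked for, a point or a joint stands for the part that bears it (a point fixed in the world has none). Each returns a list of dicts, best first, with "conf" (0 to 1); they miss things now and then, are a little off and sometimes report something else, mostly with a low value. They report only what shows in the picture. A call takes as long as a camera call. They do not tell look-alikes from the thing itself.
- env.spot_in(thing, camera): "at" ([row, column] in pixels, amid what is visible of it).
- env.regions_of(thing, camera): "pixels" (480x640 bool, what is visible of it) and "at" ([row, column] in pixels, amid what is visible of it).
The state is a dict: "clock": time; "q": joint angles; "qd": joint speeds; "tau": joint torques, N m; "tool_pos": TCP position; "ee_rot": TCP orientation; "ft_force": force on the tool from outside, world axes, zero at the start; "ft_torque": the same for the moment, N m; "grip_width": finger opening in mm.
Only numpy, scipy, OpenCV 4.12 (cv2) and the standard library are available. Lean on these libraries where they do the work, as an engineer would, in place of code of your own. Each camera call takes 0.05 s, during which the arm holds its last target.

## Working session

There is one attempt and no reset: what is moved stays moved. The work goes in short steps, Python scripts to look and compute and a shell command to move; the robot and the scene stay as the last step left them, time stands still between calls to the robot, and variables do not carry over. Pictures are saved under pics/ and viewed, and the job is handed in when it is done.

```bash
mkdir -p pics; ls
python3 - <<'E'
from workcell import env
import cv2,numpy as np
o=env.get_obs(); print(o['clock'],o['tool_pos'],o['ee_rot'],o['grip_width'],o['ft_force'])
for c in ['scene','top','wrist']:
    im=env.read_camera(c); cv2.imwrite(f'pics/{c}0.png',im[:,:,::-1]); print(c,env.get_calibration(c))
E
```

```text
pics
0.0 [ 228.08881196 -500.09252497  214.40975002] [-5.74002261e-04  9.77208156e-01  2.12282560e-01 -6.64929603e-05] 93.03181043573106 [-0.58690333  0.171074    0.41306488]
scene {'intrinsics': array([[439.56378626,   0.        , 311.24961836],
       [  0.        , 439.56378626, 244.71274557],
       [  0.        ,   0.        ,   1.        ]]), 'rvec': array([ 2.02316435,  0.85171857, -0.45263915]), 'tvec': array([-332.64158621, -177.05419323, 1403.08927671])}
top {'intrinsics': array([[590.37628199,   0.        , 316.79822227],
       [  0.        , 590.37628199, 235.75755663],
       [  0.        ,   0.        ,   1.        ]]), 'rvec': array([ 2.17918007, -2.11761965,  0.19408991]), 'tvec': array([ -34.91877024,  509.15491768, 1369.74193711])}
wrist {'intrinsics': array([[403.0840913 ,   0.        , 312.65946435],
       [  0.        , 403.0840913 , 238.27122833],
       [  0.        ,   0.        ,   1.        ]]), 'tool_from_camera': array([[ 4.50059879e-04, -9.68029100e-01, -2.50837514e-01,
         6.94573621e+01],
       [ 9.99999369e-01,  1.77480473e-04,  1.10929713e-03,
        -4.34418924e-01],
       [-1.02931314e-03, -2.50837855e-01,  9.68028569e-01,
        -1.69351596e+02],
       [ 0.00000000e+00,  0.00000000e+00,  0.00000000e+00,
         1.00000000e+00]])}
```

View pics/top0.png

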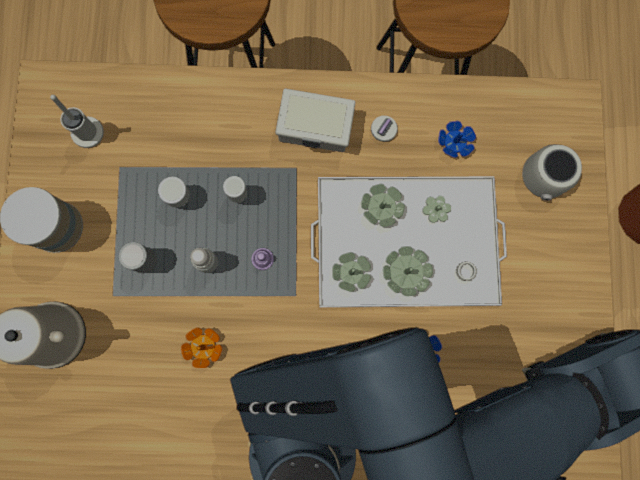

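View pics/scene0.png

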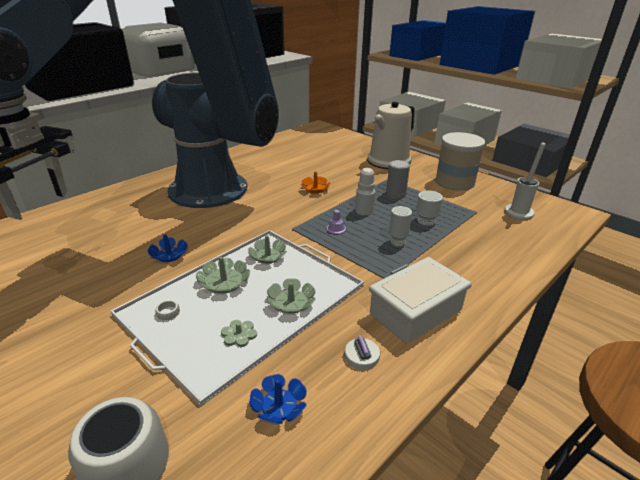

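View pics/wrist0.png

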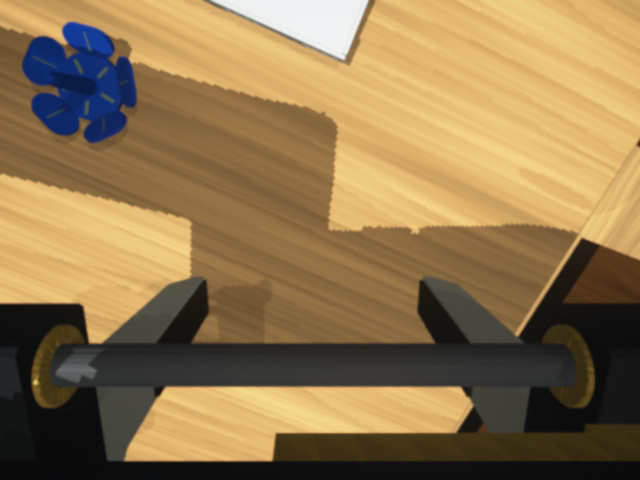

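The top view shows the cup at (257,132), the wide bottle at (192,172), the narrow bottle at (188,234), the closed bottle at (259,203) and the nipple at (258,262), given as row, column. The green stands are at (205,384), (271,408), (271,352) and (208,436), and the ring is at (270,466). The blue and orange flowers are decoys. Next I'll fit silhouettes in both fixed views.

```bash
cat > h.py <<'E'
import numpy as np,cv2
from scipy.optimize import least_squares
from workcell import env
P={ # profile (r,z)
'cup':[(31,0),(31,100)],
'bottle_wide':[(24,0),(24,20),(32,30),(32,80)],
'bottle_narrow':[(18,0),(18,20),(25,30),(25,94)],
'nipple':[(27,0),(27,4),(22.5,6),(16.5,26),(9,34),(9,52),(6,58)],
'stand_large':[(39,0),(57.5,26),(5.5,68)],
'stand_medium':[(32,0),(50.5,26),(5.5,53)],
'stand_small':[(26,0),(44.5,26),(5.5,63)],
'stand_flat':[(36,0),(36,8),(5,28)],
'closed_bottle':[(27,0),(27,90),(18,132)],
'screw_ring':[(23,0),(23,18)]}
def model(n):
    t=np.linspace(0,2*np.pi,48,endpoint=False)
    return np.vstack([np.c_[r*np.cos(t),r*np.sin(t),0*t+z] for r,z in P[n]])
def proj(X,c):
    C=env.get_calibration(c); return cv2.projectPoints(np.float64(X).reshape(-1,1,3),C['rvec'],C['tvec'],C['intrinsics'],None)[0].reshape(-1,2)
def ray(px,c):
    C=env.get_calibration(c);R=cv2.Rodrigues(C['rvec'])[0]
    d=R.T@np.linalg.inv(C['intrinsics'])@np.array([px[0],px[1],1.]);o=-R.T@C['tvec'];return o,d/np.linalg.norm(d)
def onplane(px,c,z):
    o,d=ray(px,c);return o+d*(z-o[2])/d[2]
E
python3 - <<'E'
from h import *
import pickle
D={}
ims={}
for c in ['top','scene']:
    ims[c]=env.read_camera(c)[:,:,::-1].copy()
    for n in P:
        r=env.regions_of(n,c); D[c,n]=r
        print(c,n,[(round(d['conf'],2),np.round(d['at']).tolist(),int(d['pixels'].sum())) for d in r])
pickle.dump((D,ims),open('d.pkl','wb'))
E
```

```text
top cup [(0.59, [256.0, 137.0], 897)]
top bottle_wide [(0.73, [191.0, 173.0], 768)]
top bottle_narrow [(0.56, [189.0, 234.0], 484), (0.54, [207.0, 434.0], 516)]
top nipple []
top stand_large [(0.72, [269.0, 410.0], 1845)]
top stand_medium [(0.66, [206.0, 381.0], 1259), (0.63, [275.0, 460.0], 164)]
top stand_small [(0.97, [140.0, 454.0], 875), (0.91, [346.0, 201.0], 1097), (0.72, [343.0, 435.0], 133), (0.64, [270.0, 351.0], 1083)]
top stand_flat [(0.7, [208.0, 433.0], 532)]
top closed_bottle [(0.96, [260.0, 202.0], 480)]
top screw_ring [(0.71, [275.0, 464.0], 165), (0.49, [258.0, 138.0], 869)]
scene cup [(0.6, [178.0, 398.0], 734)]
scene bottle_wide [(0.64, [205.0, 431.0], 731)]
scene bottle_narrow [(0.62, [226.0, 400.0], 743)]
scene nipple [(0.61, [226.0, 334.0], 253)]
scene stand_large [(0.92, [276.0, 223.0], 1391)]
scene stand_medium [(0.98, [294.0, 291.0], 1147)]
scene stand_small [(0.81, [245.0, 168.0], 711), (0.72, [185.0, 314.0], 347), (0.66, [249.0, 270.0], 694), (0.61, [398.0, 275.0], 1981), (0.49, [330.0, 239.0], 715), (0.39, [202.0, 430.0], 696)]
scene stand_flat [(0.58, [332.0, 239.0], 703)]
scene closed_bottle [(0.68, [332.0, 239.0], 691), (0.41, [204.0, 428.0], 696)]
scene screw_ring [(0.54, [312.0, 167.0], 347)]
```

```bash
cat > fit.py <<'E'
from h import *
import pickle
D,ims=pickle.load(open('d.pkl','rb'))
A={'top':dict(cup=(257,132),bottle_wide=(192,172),bottle_narrow=(188,234),nipple=(258,262),stand_large=(271,408),stand_medium=(205,384),stand_small=(271,352),stand_flat=(208,436),closed_bottle=(259,203),screw_ring=(270,466)),
'scene':dict(cup=(178,398),bottle_wide=(205,431),bottle_narrow=(226,400),nipple=(226,334),stand_large=(276,223),stand_medium=(294,291),stand_small=(249,270),stand_flat=(332,239),closed_bottle=(190,366),screw_ring=(312,167))}
def mask(c,n):
    a=A[c][n]
    for d in D[c,n]:
        if np.hypot(*(np.array(d['at'])-a))<9: return d['pixels'].astype(np.uint8)
    if n=='nipple':
        h=cv2.cvtColor(ims[c],cv2.COLOR_BGR2HSV)
        m=((h[...,0]>125)&(h[...,0]<165)&(h[...,1]>40)).astype(np.uint8)
        k,l,s,ce=cv2.connectedComponentsWithStats(m); 
        i=min(range(1,k),key=lambda i:np.hypot(*(ce[i][::-1]-a))-0.01*s[i,4]); return (l==i).astype(np.uint8)
th=np.linspace(0,np.pi*2,24,endpoint=False);U=np.c_[np.cos(th),np.sin(th)]
out={}
for n in P:
    obs={}
    for c in ['top','scene']:
        m=mask(c,n)
        if m is None: print('no',c,n);continue
        ys,xs=np.nonzero(m);obs[c]=(U@np.c_[xs,ys].T).max(1)+0.4
        cs,_=cv2.findContours(m,0,1);cv2.drawContours(ims[c],cs,-1,(0,0,255),1)
    M=model(n)
    x0=np.r_[onplane(A['top'][n][::-1],'top',20)[:2],5]
    def f(x): return np.concatenate([(U@proj(M+x,c).T).max(1)-obs[c] for c in obs])
    s=least_squares(f,x0,loss='soft_l1')
    g=least_squares(lambda x:f(np.r_[x,s.x[2]]),x0[:2],loss='soft_l1')
    per={}
    for c in obs:
        per[c]=least_squares(lambda y:(U@proj(M+np.r_[y,6],c).T).max(1)-obs[c],x0[:2],loss='soft_l1').x.round(1)
        cv2.polylines(ims[c],[np.int32(cv2.convexHull(np.float32(proj(M+s.x,c)))).reshape(-1,1,2)],True,(255,255,0),1)
    print(n,s.x.round(1),'rms',round(float(np.sqrt((s.fun**2).mean())),2),per)
    out[n]=s.x
pickle.dump(out,open('pos.pkl','wb'))
cv2.imwrite('pics/topfit.png',cv2.resize(ims['top'][140:320,100:520],None,fx=1.9,fy=1.9,interpolation=0))
cv2.imwrite('pics/scenefit.png',cv2.resize(ims['scene'][140:400,100:500],None,fx=2,fy=2,interpolation=0))
E
python3 fit.py
```

```text
cup [443.7 396.6   5.4] rms 0.57 {'top': array([442.9, 395.8]), 'scene': array([445., 398.])}
bottle_wide [603.  324.    5.3] rms 0.54 {'top': array([602.7, 323.6]), 'scene': array([603.8, 323.3])}
bottle_narrow [612.6 177.3   7.3] rms 0.39 {'top': array([612.3, 177. ]), 'scene': array([611.8, 180.1])}
nipple [456.1 110.3   4.3] rms 0.91 {'top': array([455.2, 109.3]), 'scene': array([458.7, 111.3])}
stand_large [ 434.7 -239.8    4.7] rms 1.09 {'top': array([ 433.4, -240.8]), 'scene': array([ 437.7, -240.2])}
stand_medium [ 593.8 -177.3    3.5] rms 0.75 {'top': array([ 592.2, -177.5]), 'scene': array([ 596.6, -178.9])}
stand_small [ 428.9 -105.2    3.5] rms 1.16 {'top': array([ 428.2, -104.8]), 'scene': array([ 432.4, -107.8])}
stand_flat [ 592.6 -313.9    5.8] rms 0.85 {'top': array([ 593., -314.]), 'scene': array([ 592.4, -313.9])}
no scene closed_bottle
closed_bottle [ 460.8  269.7 -147.4] rms 0.37 {'top': array([442.9, 242.9])}
screw_ring [ 438.7 -382.4    4.5] rms 0.46 {'top': array([ 438.8, -381.7]), 'scene': array([ 440.1, -383.2])}
```

View pics/topfit.png

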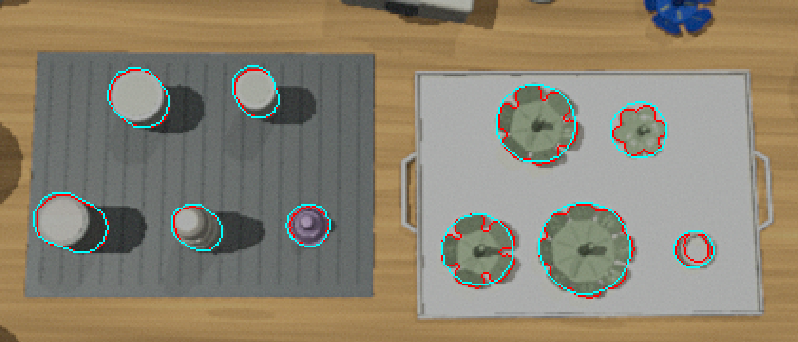

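View pics/scenefit.png

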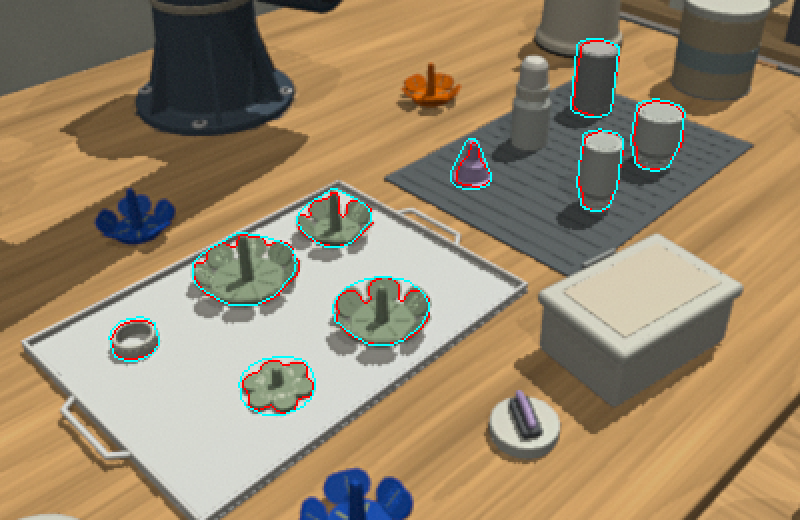

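The fits hold up: mat at about z = 5 mm, tray at about 4 mm, and the petal counts match (8, 6, 5 and flat). The closed bottle is near (443, 243). I'll move over the tray for a wrist view with the jaws along world x.

```bash
python3 -m crank '{"slide":[[0.02,-0.005,-0.01],[0.06,-0.015,-0.03],[0.1,-0.024,-0.05],[0.142,-0.034,-0.06],[0.184,-0.044,-0.06],[0.226,-0.054,-0.06],[0.268,-0.064,-0.06],[0.31,-0.074,-0.06],[0.335,-0.08,-0.06],[0.348,-0.083,-0.06],[0.348,-0.083,-0.06]],"twist":[-0.08,-0.2,-0.32,-0.44,-0.56,-0.68,-0.8,-0.92,-1.04,-1.143,-1.143]}'
cat > look.py <<'E'
from h import *
import sys
from scipy.spatial.transform import Rotation as Ro
def wcam():
    o=env.get_obs();q=np.array(o['ee_rot']);T=np.eye(4);T[:3,:3]=Ro.from_quat(q[[1,2,3,0]]).as_matrix();T[:3,3]=o['tool_pos']
    C=env.get_calibration('wrist');W=np.linalg.inv(T@C['tool_from_camera']);return W,C['intrinsics'],o
def wproj(X,W,K): return cv2.projectPoints(np.float64(X).reshape(-1,1,3),cv2.Rodrigues(W[:3,:3])[0],W[:3,3],K,None)[0].reshape(-1,2)
def look(names,f):
    W,K,o=wcam();im=env.read_camera('wrist')[:,:,::-1].copy()
    print(o['clock'],o['tool_pos'].round(1),o['q'].round(2),o['grip_width'],o['ft_force'].round(1))
    th=np.linspace(0,np.pi*2,24,endpoint=False);U=np.c_[np.cos(th),np.sin(th)]
    import pickle
    pos=pickle.load(open('pos.pkl','rb'))
    for n in names:
        M=model(n);p=pos[n].copy();p[2]=4 if n.startswith(('st','sc')) else 5
        pr=wproj(M+p,W,K);c=pr.mean(0)
        R=[d for d in env.regions_of(n,'wrist') if np.hypot(*(np.array(d['at'])[::-1]-c))<45]
        if not R: print(n,'none, expected',c.round());continue
        m=R[0]['pixels'].astype(np.uint8);ys,xs=np.nonzero(m);ob=(U@np.c_[xs,ys].T).max(1)+.4
        bnd=xs.min()<2 or ys.min()<2 or xs.max()>637
        s=least_squares(lambda y:(U@wproj(M+np.r_[y,p[2]],W,K).T).max(1)-ob,p[:2],loss='soft_l1')
        print(n,R[0]['conf'].__round__(2),s.x.round(1),'prev',p[:2].round(1),'rms',round(float(np.sqrt((s.fun**2).mean())),2),'CUT' if bnd else '')
        cs,_=cv2.findContours(m,0,1);cv2.drawContours(im,cs,-1,(0,0,255),1)
        cv2.polylines(im,[np.int32(cv2.convexHull(np.float32(wproj(M+np.r_[s.x,p[2]],W,K)))).reshape(-1,1,2)],True,(255,255,0),1)
    cv2.imwrite(f'pics/{f}.png',im)
if __name__=='__main__': look(sys.argv[2:],sys.argv[1])
E
python3 look.py w1 stand_large stand_medium stand_small stand_flat screw_ring
```

```text
clock: 2.62
tool_pos: [510.8, -280.0, 274.8]
ee_rot: [-0.0, 0.707, 0.707, -0.0]
ft_force: [0.4, -0.0, -0.1]
grip_width: 92.9
2.625 [ 510.8 -280.   274.8] [-0.58  0.36  1.49 -0.    1.29 -0.58] 92.87643331002414 [ 0.4 -0.  -0.1]
stand_large 0.76 [ 433.4 -239.2] prev [ 434.7 -239.8] rms 2.34 
stand_medium 0.67 [ 591.7 -178.2] prev [ 593.8 -177.3] rms 2.84 
stand_small 0.69 [ 427.7 -111.4] prev [ 428.9 -105.2] rms 8.7 CUT
stand_flat 0.64 [ 590.  -315.7] prev [ 592.6 -313.9] rms 1.98 
screw_ring 0.79 [ 438.5 -384.3] prev [ 438.7 -382.4] rms 0.43
```

View pics/w1.png

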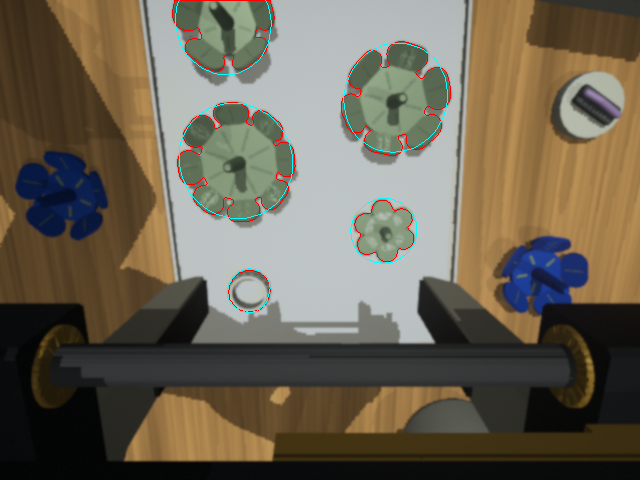

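The wrist view matches the fixed cameras within about 2 mm. It shows the eight-petal stand at (160,236), six-petal at (100,397), five-petal at top left, flat at (231,384) and the ring at (290,249). Next, the mat.

```bash
python3 -m crank '{"slide":[[0.02,0,0],[0.06,0,0],[0.105,0,0],[0.15,0,0],[0.195,0,0],[0.24,0,0],[0.285,0,0],[0.33,0,0],[0.375,0,0],[0.41,0,0],[0.43,0,0],[0.43,0,0]],"twist":[0,0,0,0,0,0,0,0,0,0,0,0]}'
python3 look.py w2 cup bottle_wide bottle_narrow nipple closed_bottle
```

```text
clock: 4.42
tool_pos: [510.3, 149.9, 275.0]
ee_rot: [0.0, 0.707, 0.707, -0.0]
ft_force: [-0.3, 0.7, 0.6]
grip_width: 93.1
4.425 [510.3 149.9 275. ] [ 0.2   0.26  1.62 -0.    1.26  0.2 ] 93.1264228967281 [-0.3  0.7  0.6]
cup none, expected [230. -94.]
bottle_wide 0.83 [599.9 316.9] prev [603. 324.] rms 12.29 CUT
bottle_narrow 0.68 [610.1 176.7] prev [612.6 177.3] rms 0.36 
nipple 0.66 [454.7 110.7] prev [456.1 110.3] rms 0.55 
closed_bottle 0.63 [444.6 242.3] prev [460.8 269.7] rms 2.19
```

View pics/w2.png

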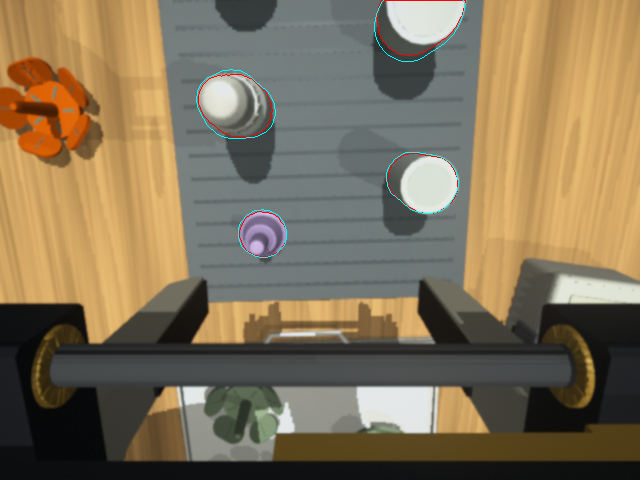

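Both views agree: nipple at (455.5, 110.5), narrow bottle at (611.5, 177). I'm picking the nipple with TCP z ≈ 58.

```bash
python3 -m crank '{"slide":[[-0.02,-0.027,0.01],[-0.0395,-0.055,0.04],[-0.0395,-0.055,0.08],[-0.0395,-0.055,0.12],[-0.0395,-0.055,0.155],[-0.0395,-0.055,0.185],[-0.0395,-0.055,0.205],[-0.0395,-0.055,0.214],[-0.0395,-0.055,0.217],[-0.0395,-0.055,0.217]],"twist":[0,0,0,0,0,0,0,0,0,0]}' 1
python3 -m crank '{"slide":[[0,0,0],[0,0,0],[0,0,0],[0,0,0],[0,0,0],[0,0,0],[0,0,0],[0,0,0]],"twist":[0,0,0,0,0,0,0,0]}' 0 15
```

```text
clock: 5.98
tool_pos: [456.1, 108.8, 58.5]
ee_rot: [0.0, 0.708, 0.706, 0.0]
ft_force: [-0.2, -0.6, 0.0]
grip_width: 92.8
clock: 6.98
tool_pos: [456.1, 108.8, 58.5]
ee_rot: [0.0, 0.708, 0.706, 0.0]
ft_force: [0.0, 0.3, 0.5]
grip_width: 17.9
```

```bash
python3 -m crank '{"slide":[[0,0,-0.01],[0,0,-0.035],[0,0,-0.07],[0,0,-0.1],[-0.02,0.006,-0.115],[-0.06,0.018,-0.115],[-0.1,0.031,-0.115],[-0.14,0.045,-0.115],[-0.18,0.058,-0.115],[-0.22,0.071,-0.115],[-0.26,0.084,-0.115],[-0.3,0.097,-0.115],[-0.34,0.11,-0.115],[-0.375,0.121,-0.115],[-0.405,0.13,-0.115],[-0.42,0.135,-0.115],[-0.425,0.136,-0.115],[-0.425,0.136,-0.115]],"twist":[0,0,0,0,0,0,0,0,0,0,0,0,0,0,0,0,0,0]}'
python3 - <<'E'
from look import *
look([],'w3')
for c in['scene']:
    cv2.imwrite('pics/s3.png',cv2.resize(env.read_camera(c)[200:430,100:400,::-1],None,fx=2.5,fy=2.5))
E
```

```text
clock: 9.22
tool_pos: [590.6, -316.0, 173.8]
ee_rot: [0.0, 0.708, 0.706, 0.0]
ft_force: [0.5, 0.2, -0.2]
grip_width: 0.5
9.225 [ 590.6 -316.   173.8] [-0.56  0.61  1.35  0.    1.18 -0.56] 0.4984667759344642 [ 0.5  0.2 -0.2]
```

View pics/w3.png

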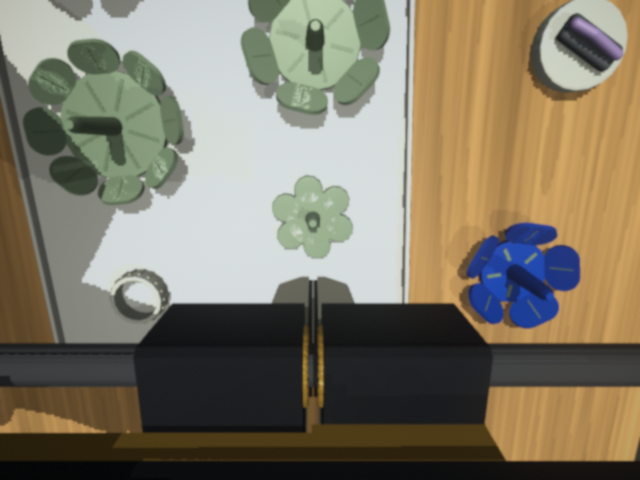

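View pics/s3.png

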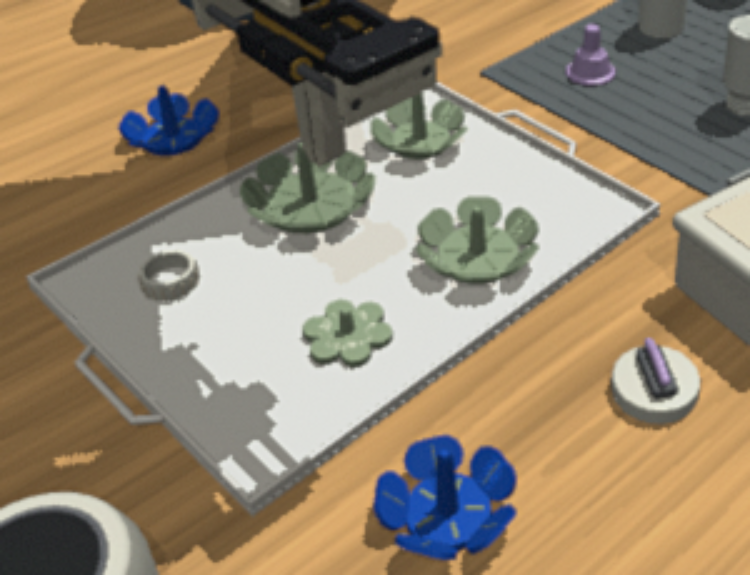

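The nipple slipped out and is still standing on the mat, and the fingers are shut empty. The scene crop shows it at (70,590). I'll re-measure it and grip again with a longer wait and more force.

```bash
python3 -m crank '{"slide":[[0.015,-0.005,-0.01],[0.05,-0.015,-0.03],[0.09,-0.03,-0.05],[0.135,-0.045,-0.06],[0.18,-0.06,-0.06],[0.225,-0.075,-0.06],[0.27,-0.09,-0.06],[0.31,-0.105,-0.06],[0.345,-0.118,-0.06],[0.365,-0.128,-0.06],[0.376,-0.135,-0.06],[0.376,-0.135,-0.06]],"twist":[0,0,0,0,0,0,0,0,0,0,0,0]}' 1
python3 look.py w4 nipple bottle_narrow
```

```text
clock: 10.82
tool_pos: [456.0, 61.1, 234.2]
ee_rot: [0.0, 0.708, 0.707, 0.001]
ft_force: [-0.1, 0.1, 0.9]
grip_width: 92.9
10.825 [456.   61.1 234.2] [0.03 0.16 1.85 0.   1.13 0.03] 92.94742768247697 [-0.1  0.1  0.9]
nipple 0.86 [454.5 110.6] prev [456.1 110.3] rms 0.3 
bottle_narrow 0.77 [609.6 176.6] prev [612.6 177.3] rms 0.42
```

View pics/w4.png

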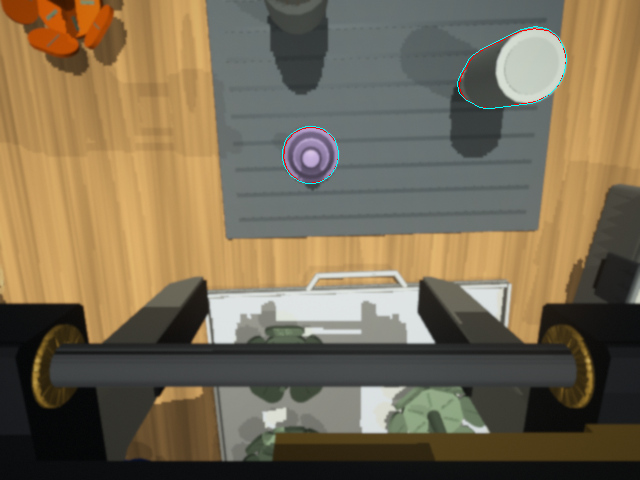

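```bash
python3 -m crank '{"slide":[[0.02,-0.001,0.01],[0.05,-0.001,0.03],[0.05,-0.001,0.07],[0.05,-0.001,0.11],[0.05,-0.001,0.145],[0.05,-0.001,0.165],[0.05,-0.001,0.174],[0.05,-0.001,0.178],[0.05,-0.001,0.178]],"twist":[0,0,0,0,0,0,0,0,0]}' 1
python3 -m crank '{"slide":[[0,0,0],[0,0,0],[0,0,0],[0,0,0],[0,0,0],[0,0,0],[0,0,0],[0,0,0],[0,0,0],[0,0,0],[0,0,0],[0,0,0]],"twist":[0,0,0,0,0,0,0,0,0,0,0,0]}' 0 35
python3 -m crank '{"slide":[[0,0,0],[0,0,-0.003],[0,0,-0.008],[0,0,-0.015],[0,0,-0.025],[0,0,-0.035],[0,0,-0.035]],"twist":[0,0,0,0,0,0,0]}'
python3 look.py w5
```

```text
clock: 12.1
tool_pos: [456.4, 110.0, 56.3]
ee_rot: [0.001, 0.708, 0.706, 0.001]
ft_force: [1.0, -0.3, 0.8]
grip_width: 93.2
clock: 13.6
tool_pos: [456.4, 110.0, 56.3]
ee_rot: [0.001, 0.708, 0.706, 0.001]
ft_force: [-0.5, -0.6, 0.1]
grip_width: 11.6
clock: 14.48
tool_pos: [456.8, 110.1, 92.2]
ee_rot: [0.001, 0.708, 0.706, 0.001]
ft_force: [0.1, -0.5, 0.1]
grip_width: 10.9
14.475 [456.8 110.1  92.2] [ 0.14  0.39  1.96 -0.    0.79  0.14] 10.92605426705175 [ 0.1 -0.5  0.1]
```

View pics/w5.png

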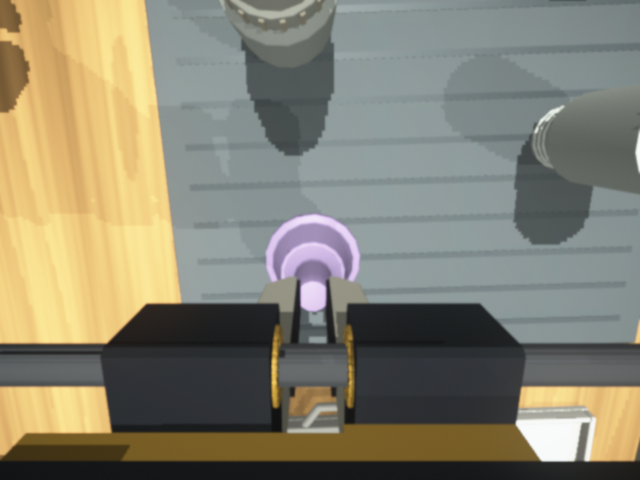

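Run:
```python
from look import *
s=env.read_camera('scene')[:,:,::-1]
p=proj([[456,110,92],[456,110,40],[456,110,5]],'scene');print(p.round())
s=cv2.resize(s[140:260,270:410],None,fx=5,fy=5,interpolation=2);cv2.imwrite('pics/s5.png',s)
W,K,o=wcam()
im=env.read_camera('wrist')[:,:,::-1].copy()
for r in env.regions_of('nipple','wrist'):print(r['conf'],r['at'],r['pixels'].sum())
for x in ([456.8,110,40],[456.8,110,98],[456.8,110,73],[456.8,125,73],[456.8,117.5,73]):print(x,wproj([x],W,K).round())
cv2.imwrite('pics/w5b.png',cv2.resize(im[200:330,240:400],None,fx=4.5,fy=4.5,interpolation=2))
```

```text
[[336. 201.]
 [336. 218.]
 [335. 229.]]
0.89 [256.5, 311.6] 5942
0.6 [25.0, 284.4] 5748
[456.8, 110, 40] [[313. 259.]]
[456.8, 110, 98] [[314. 299.]]
[456.8, 110, 73] [[313. 279.]]
[456.8, 125, 73] [[313. 250.]]
[456.8, 117.5, 73] [[313. 265.]]
```

View pics/s5.png

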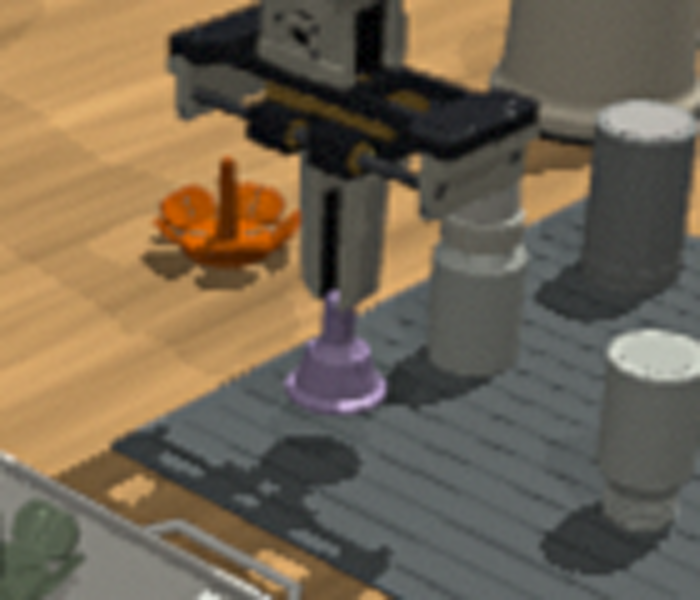

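View pics/w5b.png

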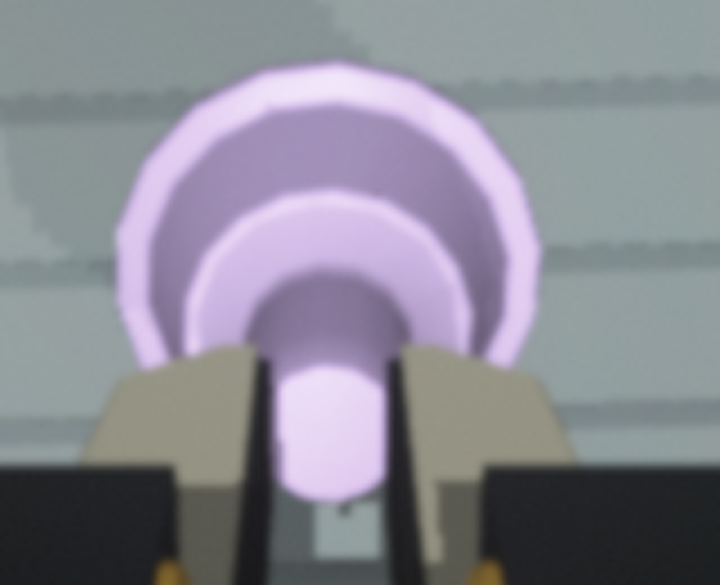

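Run:
```python
from look import *
im=cv2.imread('pics/s5.png')
for z,col in ((73,(0,0,255)),(83,(0,255,255)),(92,(255,0,0))):
  for x in(-20,-5.5,5.5,20):
    for y in (-7.5,7.5):
      p=(proj([[456.8+x,110+y,z]],'scene')[0]-[270,140])*5
      cv2.circle(im,tuple(int(v) for v in p),3,col,-1)
cv2.imwrite('pics/s5c.png',im[150:450,200:500].repeat(2,0).repeat(2,1))
```

```text
(no output)
```

View pics/s5c.png

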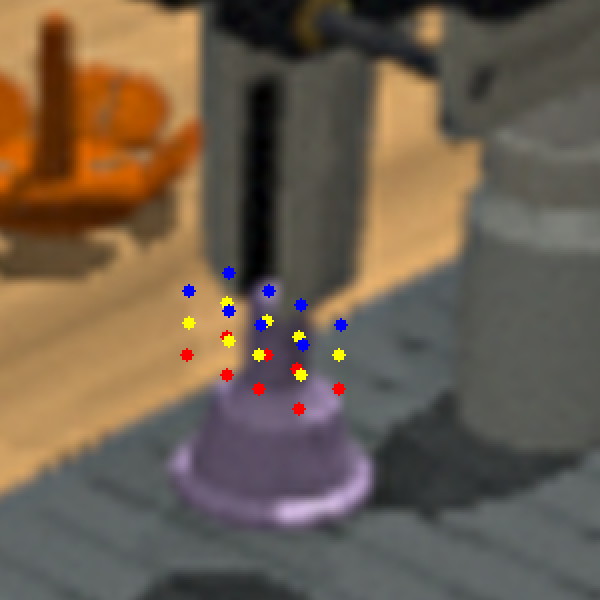

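The overlay shows the rendered fingertips at about the TCP height, not 19 mm ahead of it, so I'm only pinching the dome of the teat (width 10.9 mm). I'll set it down and regrip about 14 mm lower, using the width reading as the check.

```bash
python3 -m crank '{"slide":[[0,0,0.008],[0,0,0.02],[0,0,0.03],[0,0,0.035],[0,0,0.0358],[0,0,0.0358]],"twist":[0,0,0,0,0,0]}'
python3 -m crank '{"slide":[[0,0,0],[0,0,0],[0,0,0],[0,0,0],[0,0,0],[0,0,0.004],[0,0,0.009],[0,0,0.013],[0,0,0.014],[0,0,0.014]],"twist":[0,0,0,0,0,0,0,0,0,0]}' 0.55
python3 -m crank '{"slide":[[0,0,0],[0,0,0],[0,0,0],[0,0,0],[0,0,0],[0,0,0],[0,0,0],[0,0,0],[0,0,0],[0,0,0],[0,0,0],[0,0,0]],"twist":[0,0,0,0,0,0,0,0,0,0,0,0]}' 0 20
python3 -m crank '{"slide":[[0,0,0],[0,0,0]],"twist":[0,0]}'
python3 look.py w6
```

```text
clock: 15.42
tool_pos: [456.0, 109.7, 55.7]
ee_rot: [0.0, 0.708, 0.706, -0.0]
ft_force: [-5.2, -3.2, 14.8]
grip_width: 11.2
clock: 16.68
tool_pos: [456.0, 109.7, 41.6]
ee_rot: [0.0, 0.708, 0.706, -0.0]
ft_force: [0.4, 0.1, 0.3]
grip_width: 51.1
clock: 18.18
tool_pos: [456.0, 109.7, 41.6]
ee_rot: [0.0, 0.708, 0.706, -0.0]
ft_force: [-0.7, 1.0, 0.3]
grip_width: 17.2
clock: 18.42
tool_pos: [456.0, 109.7, 41.6]
ee_rot: [0.0, 0.708, 0.706, -0.0]
ft_force: [-1.0, 0.8, 0.6]
grip_width: 17.1
18.425 [456.  109.7  41.6] [ 0.14  0.48  1.99 -0.    0.67  0.14] 17.08123901001377 [-1.   0.8  0.6]
```

View pics/w6.png

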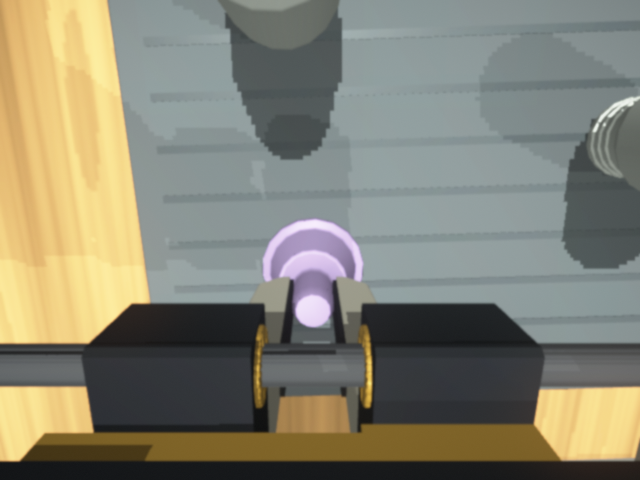

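The width is 17.1 mm, so it now grips the cylinder. Lift and carry.

```bash
python3 -m crank '{"slide":[[0,0,-0.004],[0,0,-0.012],[0,0,-0.03],[0,0,-0.05],[0,0,-0.08],[0,0,-0.11],[0,0,-0.115]],"twist":[0,0,0,0,0,0,0]}'
python3 -m crank '{"slide":[[-0.02,0.006,0],[-0.06,0.018,0],[-0.1,0.031,0],[-0.14,0.045,0],[-0.18,0.058,0],[-0.22,0.071,0],[-0.26,0.084,0],[-0.3,0.097,0],[-0.34,0.11,0],[-0.375,0.121,0],[-0.405,0.13,0],[-0.42,0.135,0],[-0.425,0.136,0],[-0.425,0.136,0]],"twist":[0,0,0,0,0,0,0,0,0,0,0,0,0,0]}'
python3 look.py w7 stand_flat
```

```text
clock: 19.35
tool_pos: [456.8, 109.9, 158.6]
ee_rot: [0.001, 0.708, 0.706, 0.001]
ft_force: [-0.5, 0.2, 0.1]
grip_width: 17.0
clock: 21.1
tool_pos: [591.4, -314.8, 158.8]
ee_rot: [0.001, 0.708, 0.706, 0.001]
ft_force: [0.5, 1.0, 0.1]
grip_width: 17.2
21.1 [ 591.4 -314.8  158.8] [-0.56  0.62  1.37  0.    1.15 -0.56] 17.17895869287156 [0.5 1.  0.1]
stand_flat 0.96 [ 590.8 -314.4] prev [ 592.6 -313.9] rms 12.14
```

View pics/w7.png

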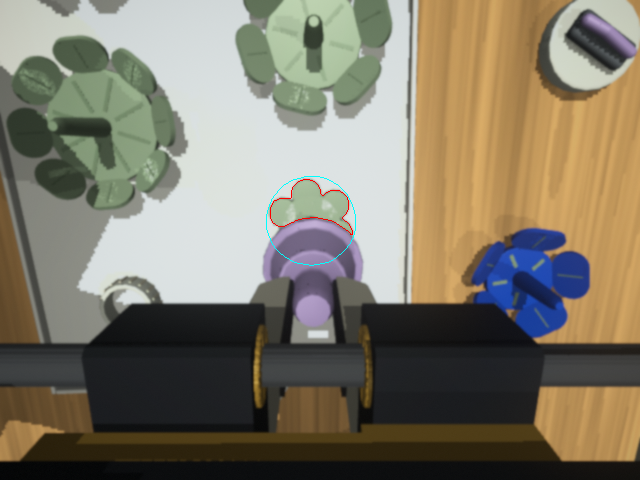

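Held and centred, with the stand at (205,310). Lowering.

```bash
python3 -m crank '{"slide":[[0,0,0.01],[0,0,0.03],[0,0,0.05],[0,0,0.07],[0,0,0.08],[0,0,0.088],[0,0,0.095],[0,0,0.1],[0,0,0.104],[0,0,0.107],[0,0,0.108],[0,0,0.108]],"twist":[0,0,0,0,0,0,0,0,0,0,0,0]}'
python3 -m crank '{"slide":[[0,0,0.001],[0,0,0.002],[0,0,0.002]],"twist":[0,0,0]}'
```

```text
clock: 22.7
tool_pos: [592.0, -314.6, 51.2]
ee_rot: [0.001, 0.708, 0.706, 0.001]
ft_force: [-0.5, -0.2, -0.3]
grip_width: 17.3
clock: 23.08
tool_pos: [592.1, -314.6, 49.6]
ee_rot: [0.001, 0.708, 0.706, 0.001]
ft_force: [-0.4, 1.5, 3.6]
grip_width: 17.2
```

Contact at z = 49.6 (3.6 N), as expected. Releasing and backing up.

```bash
python3 -m crank '{"slide":[[0,0,0.0005],[0,0,0.0005],[0,0,0.0005],[0,0,0.0005],[0,0,0.0005],[0,0,0.0005],[0,0,-0.015],[0,0,-0.05],[0,0,-0.09],[0,0,-0.13],[0,0,-0.17],[-0.02,0,-0.19],[-0.04,0,-0.195],[-0.04,0,-0.195]],"twist":[0,0,0,0,0,0,0,0,0,0,0,0,0,0]}' 1
python3 look.py w8 nipple stand_flat
```

```text
clock: 24.82
tool_pos: [591.1, -355.5, 245.8]
ee_rot: [0.002, 0.708, 0.706, 0.002]
ft_force: [0.7, 0.4, -0.0]
grip_width: 93.0
24.825 [ 591.1 -355.5  245.8] [-0.61  0.59  1.21  0.    1.34 -0.61] 93.0192461430227 [ 0.7  0.4 -0. ]
nipple none, expected [ 106. -479.]
stand_flat 0.9 [ 590.6 -315.1] prev [ 592.6 -313.9] rms 1.62
```

View pics/w8.png

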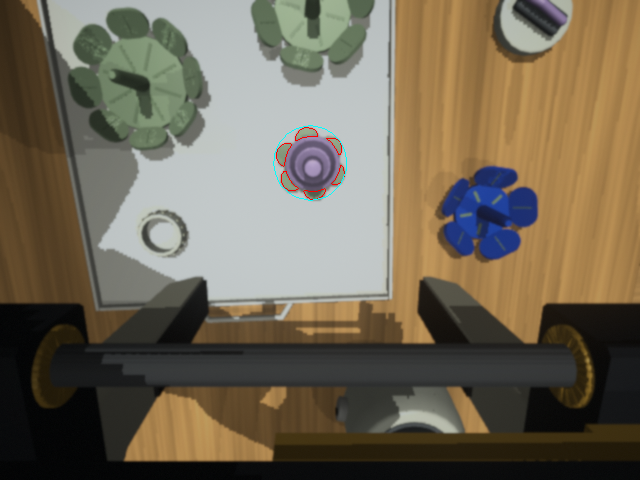

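The nipple is seated and centred at (165,312). Next is the narrow bottle at (610.5, 177).

```bash
python3 -m crank '{"slide":[[0.02,0,0],[0.06,0.002,0],[0.105,0.004,0],[0.15,0.006,0],[0.195,0.008,0],[0.24,0.01,0],[0.285,0.012,0],[0.33,0.014,0],[0.375,0.016,0],[0.42,0.018,0],[0.46,0.019,0],[0.495,0.0195,0],[0.52,0.0195,0],[0.5325,0.0195,0],[0.5325,0.0195,0]],"twist":[0,0,0,0,0,0,0,0,0,0,0,0,0,0,0]}'
python3 -m crank '{"slide":[[0,0,0.01],[0,0,0.04],[0,0,0.07],[0,0,0.1],[0,0,0.125],[0,0,0.145],[0,0,0.158],[0,0,0.164],[0,0,0.166],[0,0,0.166]],"twist":[0,0,0,0,0,0,0,0,0,0]}'
```

```text
clock: 26.85
tool_pos: [611.0, 179.5, 244.8]
ee_rot: [0.001, 0.707, 0.707, 0.001]
ft_force: [-0.2, 0.8, 0.3]
grip_width: 93.1
clock: 28.1
tool_pos: [611.9, 179.6, 79.3]
ee_rot: [0.001, 0.707, 0.707, 0.002]
ft_force: [-0.0, 0.1, -0.1]
grip_width: 93.2
```

```bash
python3 -m crank '{"slide":[[-0.0025,-0.001,0],[-0.0025,-0.001,0]],"twist":[0,0]}'
python3 -m crank '{"slide":[[0,0,0],[0,0,0],[0,0,0],[0,0,0],[0,0,0],[0,0,0],[0,0,0],[0,0,0],[0,0,0],[0,0,0]],"twist":[0,0,0,0,0,0,0,0,0,0]}' 0 20
python3 -m crank '{"slide":[[0,0,-0.003],[0,0,-0.008],[0,0,-0.015],[0,0,-0.025],[0,0,-0.025]],"twist":[0,0,0,0,0]}'
python3 look.py w9
```

```text
clock: 28.35
tool_pos: [611.0, 177.0, 79.7]
ee_rot: [0.001, 0.707, 0.707, 0.002]
ft_force: [0.7, 0.4, 0.7]
grip_width: 93.1
clock: 29.6
tool_pos: [611.0, 177.0, 79.7]
ee_rot: [0.001, 0.707, 0.707, 0.002]
ft_force: [0.4, -0.5, -0.5]
grip_width: 49.3
clock: 30.22
tool_pos: [611.4, 177.1, 105.9]
ee_rot: [0.002, 0.707, 0.707, 0.003]
ft_force: [1.2, -0.2, -0.2]
grip_width: 49.5
30.225 [611.4 177.1 105.9] [ 0.21  0.62  1.51 -0.    1.    0.21] 49.461508472425116 [ 1.2 -0.2 -0.2]
```

View pics/w9.png

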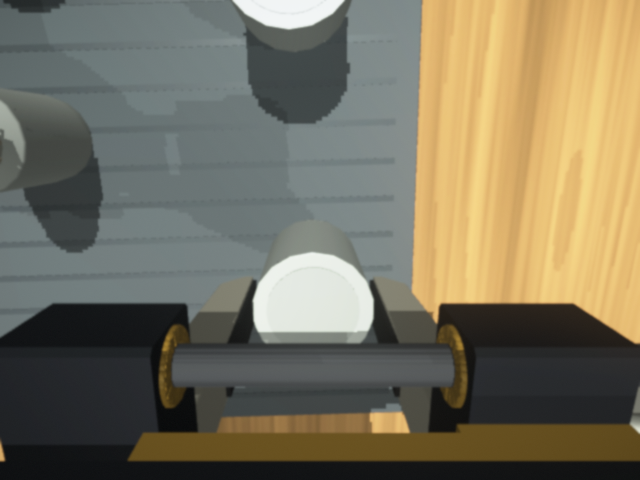

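```bash
python3 -m crank '{"slide":[[0,0,-0.02],[0,0,-0.05],[0,0,-0.08],[-0.015,-0.01,-0.085],[-0.045,-0.03,-0.085],[-0.075,-0.05,-0.085],[-0.11,-0.072,-0.085],[-0.145,-0.095,-0.085],[-0.18,-0.118,-0.085],[-0.215,-0.14,-0.085],[-0.245,-0.16,-0.085],[-0.268,-0.174,-0.085],[-0.28,-0.182,-0.085],[-0.282,-0.183,-0.085],[-0.282,-0.183,-0.085]],"twist":[0,0,0,0,0,0,0,0,0,0,0,0,0,0,0]}'
python3 - <<'E'
from look import *
look([],'w10')
W,K,o=wcam()
cv2.imwrite('pics/s10.png',cv2.resize(env.read_camera('scene')[120:340,140:420,::-1],None,fx=2.7,fy=2.7))
E
```

```text
clock: 32.15
tool_pos: [427.5, -104.6, 188.8]
ee_rot: [0.002, 0.707, 0.707, 0.002]
ft_force: [-0.8, 0.8, -1.3]
grip_width: 49.3
32.15 [ 427.5 -104.6  188.8] [-0.35  0.18  1.95  0.    1.   -0.35] 49.251133461180764 [-0.8  0.8 -1.3]
```

View pics/s10.png

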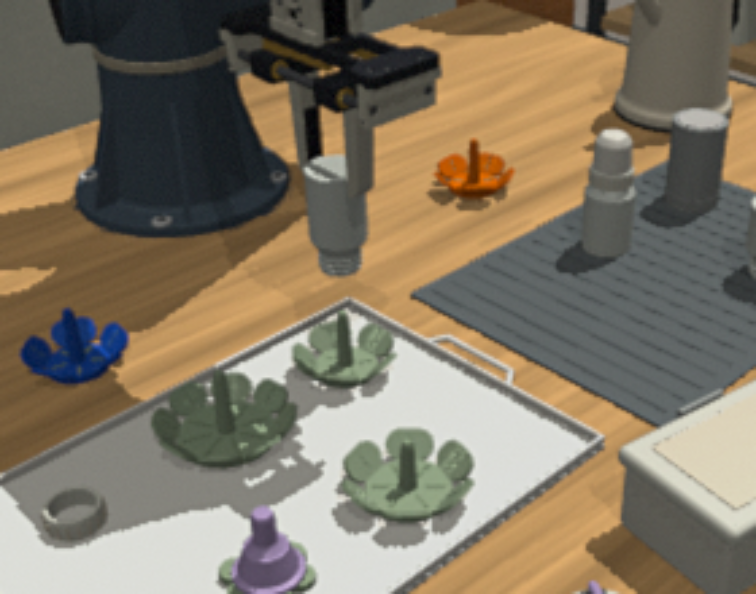

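View pics/w10.png

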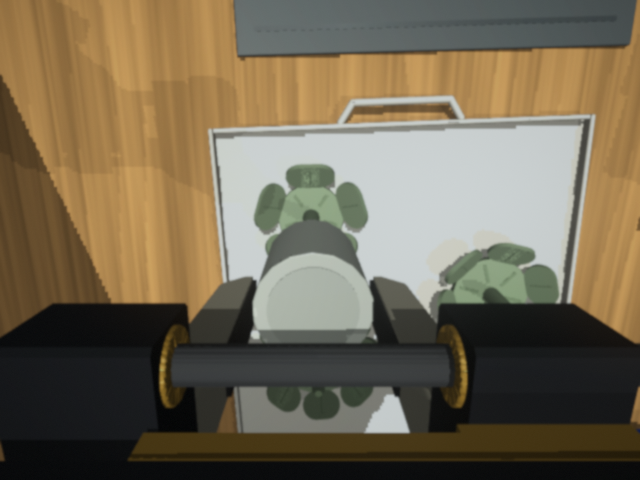

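The bottle is upright over the five-petal stand (scene (205,350), stand just below). Lowering.

```bash
python3 -m crank '{"slide":[[0,0.001,0.008],[0,0.001,0.02],[0,0.001,0.035],[0,0.001,0.05],[0,0.001,0.06],[0,0.001,0.07],[0,0.001,0.08],[0,0.001,0.088],[0,0.001,0.094],[0,0.001,0.098],[0,0.001,0.098]],"twist":[0,0,0,0,0,0,0,0,0,0,0]}'
python3 -m crank '{"slide":[[0,0,0.001],[0,0,0.002],[0,0,0.002]],"twist":[0,0,0]}'
```

```text
clock: 33.62
tool_pos: [429.2, -104.3, 90.7]
ee_rot: [0.002, 0.707, 0.707, 0.002]
ft_force: [-0.2, -1.0, 0.0]
grip_width: 49.5
clock: 34.0
tool_pos: [429.2, -104.3, 88.7]
ee_rot: [0.002, 0.707, 0.707, 0.002]
ft_force: [0.5, -0.3, -0.5]
grip_width: 49.7
```

```bash
python3 -m crank '{"slide":[[0,0,0.001],[0,0,0.0015],[0,0,0.0015]],"twist":[0,0,0]}'
python3 -m crank '{"slide":[[0,0,0.001],[0,0,0.001]],"twist":[0,0]}'
```

```text
clock: 34.38
tool_pos: [429.4, -104.4, 87.5]
ee_rot: [0.002, 0.707, 0.707, 0.002]
ft_force: [-1.4, 0.7, 5.7]
grip_width: 49.6
clock: 34.62
tool_pos: [429.4, -104.5, 87.4]
ee_rot: [0.002, 0.707, 0.707, 0.002]
ft_force: [-6.1, 0.8, 17.1]
grip_width: 49.4
```

Contact at z = 87.4, as expected. Release and look.

```bash
python3 -m crank '{"slide":[[0,0,-0.0005],[0,0,-0.0005],[0,0,-0.0005],[0,0,-0.0005],[0,0,-0.0005],[0,0,-0.015],[0,0,-0.05],[0,0,-0.09],[0,0,-0.13],[0,0,-0.16],[-0.02,0,-0.165],[-0.05,0,-0.165],[-0.08,0,-0.165],[-0.09,0,-0.165],[-0.09,0,-0.165]],"twist":[0,0,0,0,0,0,0,0,0,0,0,0,0,0,0]}' 1
python3 - <<'E'
from look import *
import pickle
pos=pickle.load(open('pos.pkl','rb'));print(pos['stand_small'])
pos['bottle_narrow']=np.array([429,-105,12.]);pickle.dump(pos,open('pos2.pkl','wb'))
look(['stand_small'],'w11')
cv2.imwrite('pics/s11.png',cv2.resize(env.read_camera('scene')[120:340,140:420,::-1],None,fx=2.7,fy=2.7))
E
```

```text
clock: 36.5
tool_pos: [428.4, -194.5, 252.7]
ee_rot: [0.002, 0.707, 0.707, 0.002]
ft_force: [0.9, -0.0, -0.4]
grip_width: 93.0
[ 428.9213179  -105.17239568    3.48664017]
36.5 [ 428.4 -194.5  252.7] [-0.53  0.16  1.8   0.    1.17 -0.53] 93.0142442820946 [ 0.9 -0.  -0.4]
stand_small 0.88 [ 426.9 -104.7] prev [ 428.9 -105.2] rms 3.2
```

View pics/w11.png

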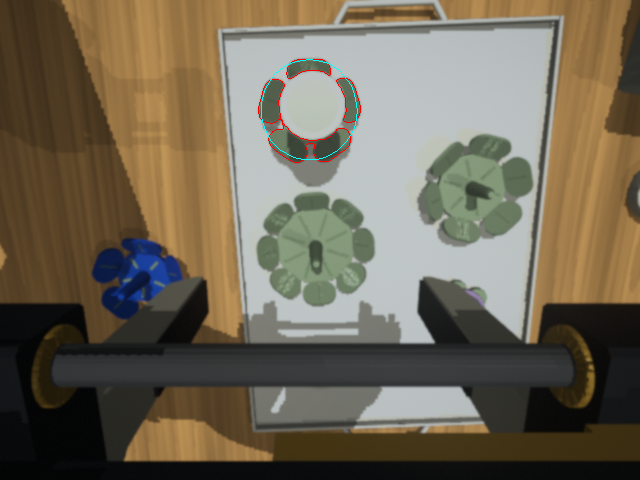

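View pics/s11.png

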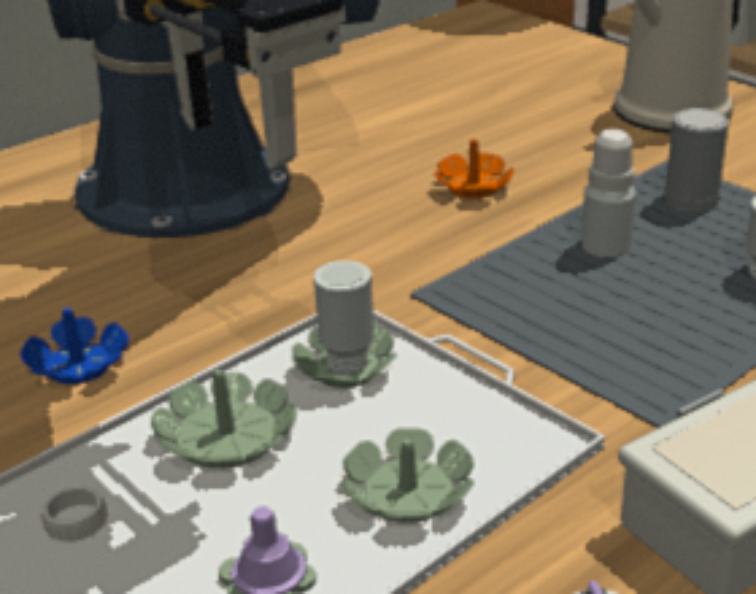

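The narrow bottle is seated upright. Now the wide bottle, looking once on approach.

```bash
python3 -m crank '{"slide":[[0.02,0.008,0],[0.06,0.024,0],[0.1,0.04,0],[0.14,0.056,0],[0.18,0.072,0],[0.22,0.088,0],[0.26,0.104,0],[0.3,0.12,0],[0.34,0.135,0],[0.38,0.15,0],[0.41,0.162,0],[0.435,0.171,0],[0.4445,0.174,0],[0.4445,0.174,0]],"twist":[0,0,0,0,0,0,0,0,0,0,0,0,0,0]}'
python3 look.py w12 bottle_wide cup
```

```text
clock: 38.4
tool_pos: [601.6, 251.2, 253.9]
ee_rot: [0.002, 0.706, 0.708, 0.002]
ft_force: [-0.2, -0.6, -0.4]
grip_width: 92.7
38.4 [601.6 251.2 253.9] [ 0.32  0.5   1.32 -0.    1.31  0.32] 92.72749116705606 [-0.2 -0.6 -0.4]
bottle_wide 0.74 [601.3 322.3] prev [603. 324.] rms 0.34 
cup 0.69 [443.2 394.2] prev [443.7 396.6] rms 5.76 CUT
```

View pics/w12.png

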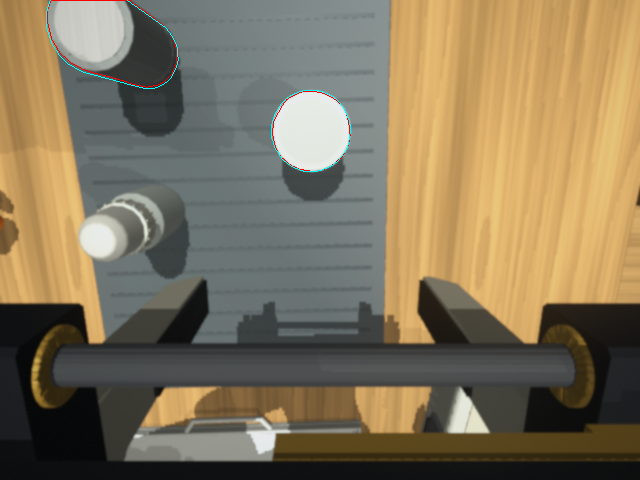

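The wide bottle is at (602, 323). Descending to z ≈ 67.

```bash
python3 -m crank '{"slide":[[0.02,0,0],[0.045,0,0.01],[0.065,0,0.03],[0.0715,0,0.06],[0.0715,0,0.09],[0.0715,0,0.12],[0.0715,0,0.145],[0.0715,0,0.165],[0.0715,0,0.178],[0.0715,0,0.184],[0.0715,0,0.187],[0.0715,0,0.187]],"twist":[0,0,0,0,0,0,0,0,0,0,0,0]}'
python3 -m crank '{"slide":[[0,0,0],[0,0,0],[0,0,0],[0,0,0],[0,0,0],[0,0,0],[0,0,0],[0,0,0]],"twist":[0,0,0,0,0,0,0,0]}' 0 20
python3 -m crank '{"slide":[[0,0,-0.003],[0,0,-0.01],[0,0,-0.025],[0,0,-0.045],[0,0,-0.07],[0,0,-0.1],[0,0,-0.115],[0,0,-0.115]],"twist":[0,0,0,0,0,0,0,0]}'
```

```text
clock: 40.05
tool_pos: [603.2, 321.9, 67.7]
ee_rot: [0.002, 0.707, 0.707, 0.003]
ft_force: [-0.2, -0.2, 0.2]
grip_width: 93.1
clock: 41.05
tool_pos: [603.3, 321.9, 67.8]
ee_rot: [0.002, 0.707, 0.707, 0.003]
ft_force: [-0.5, -0.4, 2.3]
grip_width: 63.9
clock: 42.05
tool_pos: [602.8, 322.0, 184.1]
ee_rot: [0.002, 0.707, 0.707, 0.004]
ft_force: [-0.1, 0.1, -0.6]
grip_width: 63.7
```

```bash
python3 -m crank '{"slide":[[-0.02,0,0],[-0.05,-0.001,0],[-0.09,-0.002,0],[-0.13,-0.003,0],[-0.17,-0.004,0],[-0.21,-0.005,0],[-0.25,-0.006,0],[-0.29,-0.007,0],[-0.33,-0.008,0],[-0.37,-0.009,0],[-0.41,-0.01,0],[-0.445,-0.01,0],[-0.475,-0.01,0],[-0.493,-0.01,0],[-0.5,-0.01,0],[-0.5,-0.01,0]],"twist":[0,0,0,0,0,0,0,0,0,0,0,0,0,0,0,0]}'
python3 - <<'E'
from look import *
look([],'w13')
cv2.imwrite('pics/s13.png',cv2.resize(env.read_camera('scene')[120:340,140:420,::-1],None,fx=2.7,fy=2.7))
E
```

```text
clock: 44.05
tool_pos: [592.8, -177.9, 182.8]
ee_rot: [0.002, 0.707, 0.707, 0.004]
ft_force: [0.1, 0.2, -0.3]
grip_width: 63.5
44.05 [ 592.8 -177.9  182.8] [-0.37  0.5   1.5   0.01  1.13 -0.37] 63.47537444787144 [ 0.1  0.2 -0.3]
```

View pics/w13.png

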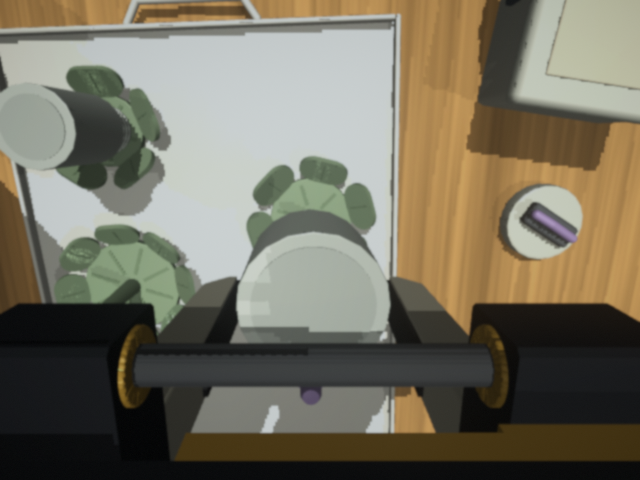

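View pics/s13.png

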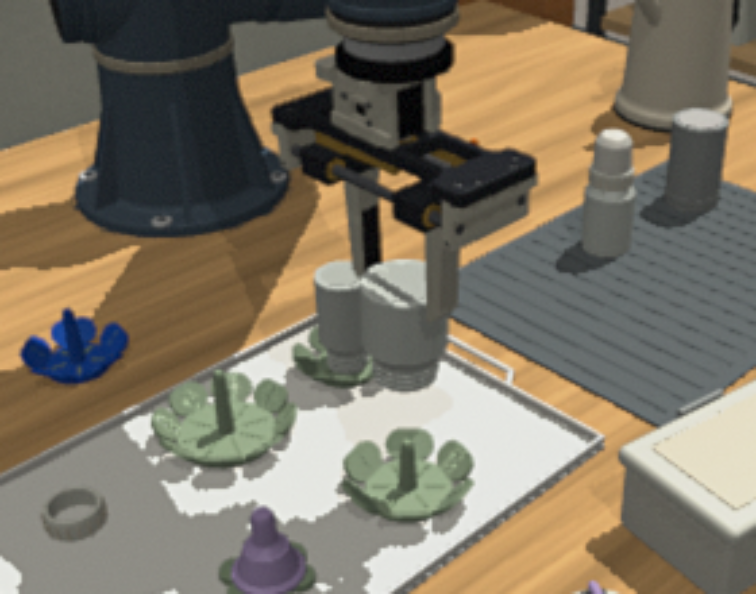

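The wide bottle is held upright above the six-petal stand, at scene (320,405) with the stand below. Lowering.

```bash
python3 -m crank '{"slide":[[-0.001,0,0.008],[-0.001,0,0.02],[-0.001,0,0.035],[-0.001,0,0.05],[-0.001,0,0.065],[-0.001,0,0.075],[-0.001,0,0.085],[-0.001,0,0.093],[-0.001,0,0.099],[-0.001,0,0.104],[-0.001,0,0.105],[-0.001,0,0.105]],"twist":[0,0,0,0,0,0,0,0,0,0,0,0]}'
python3 -m crank '{"slide":[[0,0,0.001],[0,0,0.002],[0,0,0.002]],"twist":[0,0,0]}'
```

```text
clock: 45.65
tool_pos: [594.0, -178.1, 78.1]
ee_rot: [0.002, 0.707, 0.707, 0.004]
ft_force: [-0.1, -0.2, -0.4]
grip_width: 63.9
clock: 46.02
tool_pos: [594.0, -178.1, 76.1]
ee_rot: [0.002, 0.707, 0.707, 0.004]
ft_force: [0.0, 0.1, -1.1]
grip_width: 63.4
```

```bash
python3 -m crank '{"slide":[[0,0,0.001],[0,0,0.001]],"twist":[0,0]}'
python3 -m crank '{"slide":[[0,0,0.001],[0,0,0.001]],"twist":[0,0]}'
```

```text
clock: 46.28
tool_pos: [594.2, -178.2, 75.7]
ee_rot: [0.003, 0.707, 0.708, 0.004]
ft_force: [-2.6, 0.4, 4.4]
grip_width: 63.2
clock: 46.52
tool_pos: [594.2, -178.3, 75.6]
ee_rot: [0.003, 0.707, 0.708, 0.004]
ft_force: [-4.2, 1.2, 9.0]
grip_width: 63.6
```

Contact at about the expected height. Releasing, then moving up and over to the cup.

```bash
python3 -m crank '{"slide":[[0,0,-0.0005],[0,0,-0.0005],[0,0,-0.0005],[0,0,-0.0005],[0,0,-0.0005],[0,0,-0.015],[0,0,-0.05],[0,0,-0.09],[0,0,-0.13],[0,0,-0.165],[0,0,-0.18],[0,0,-0.18]],"twist":[0,0,0,0,0,0,0,0,0,0,0,0]}' 1
python3 -m crank '{"slide":[[0.02,-0.006,0],[0.06,-0.018,0],[0.1,-0.03,0],[0.14,-0.042,0],[0.18,-0.054,0],[0.22,-0.066,0],[0.26,-0.078,0],[0.3,-0.09,0],[0.34,-0.102,0],[0.38,-0.114,0],[0.42,-0.127,0],[0.455,-0.138,0],[0.48,-0.146,0],[0.49,-0.15,0],[0.49,-0.15,0]],"twist":[0,0,0,0,0,0,0,0,0,0,0,0,0,0,0]}'
python3 look.py w14 cup closed_bottle; python3 -c "
from look import *
cv2.imwrite('pics/s14.png',cv2.resize(env.read_camera('scene')[120:340,140:420,::-1],None,fx=2.7,fy=2.7))"
```

```text
clock: 48.02
tool_pos: [592.6, -178.7, 256.2]
ee_rot: [0.003, 0.707, 0.708, 0.004]
ft_force: [-0.3, 0.0, -0.3]
grip_width: 93.0
clock: 49.9
tool_pos: [441.3, 311.2, 254.5]
ee_rot: [0.003, 0.706, 0.708, 0.004]
ft_force: [0.0, -0.1, -0.7]
grip_width: 92.9
49.9 [441.3 311.2 254.5] [ 0.53  0.29  1.64 -0.    1.21  0.53] 92.9264859956134 [ 0.  -0.1 -0.7]
cup 0.68 [442.1 395.7] prev [443.7 396.6] rms 0.83 
closed_bottle 0.69 [442.5 247.8] prev [460.8 269.7] rms 2.76
```

View pics/w14.png

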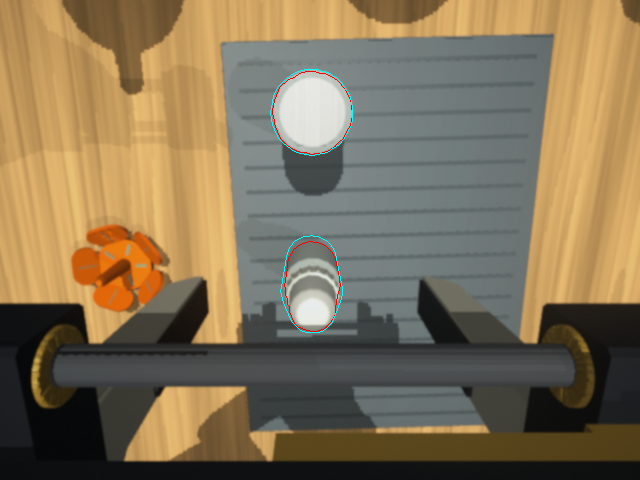

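View pics/s14.png

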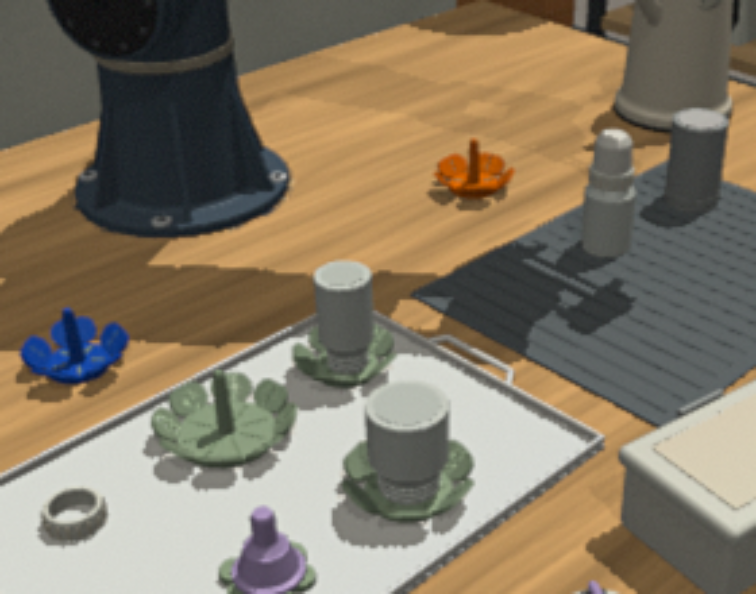

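The wide bottle is seated. The cup is at (443, 396).

```bash
python3 -m crank '{"slide":[[0.02,0,0],[0.055,0.001,0],[0.078,0.001,0.01],[0.0845,0.001,0.035],[0.0845,0.001,0.065],[0.0845,0.001,0.095],[0.0845,0.001,0.12],[0.0845,0.001,0.14],[0.0845,0.001,0.156],[0.0845,0.001,0.164],[0.0845,0.001,0.168],[0.0845,0.001,0.168]],"twist":[0,0,0,0,0,0,0,0,0,0,0,0]}'
python3 -m crank '{"slide":[[0,0,0],[0,0,0],[0,0,0],[0,0,0],[0,0,0],[0,0,0],[0,0,0],[0,0,0]],"twist":[0,0,0,0,0,0,0,0]}' 0 30
python3 -m crank '{"slide":[[0,0,-0.003],[0,0,-0.01],[0,0,-0.025],[0,0,-0.045],[0,0,-0.07],[0,0,-0.1],[0,0,-0.13],[0,0,-0.15],[0,0,-0.155],[0,0,-0.155]],"twist":[0,0,0,0,0,0,0,0,0,0]}'
```

```text
clock: 51.6
tool_pos: [445.1, 395.2, 87.4]
ee_rot: [0.003, 0.707, 0.707, 0.004]
ft_force: [-0.3, -0.2, 0.1]
grip_width: 93.0
clock: 52.6
tool_pos: [445.2, 395.2, 87.5]
ee_rot: [0.003, 0.707, 0.707, 0.004]
ft_force: [-1.0, 0.1, 2.4]
grip_width: 61.5
clock: 53.85
tool_pos: [443.3, 394.9, 242.5]
ee_rot: [0.003, 0.707, 0.707, 0.004]
ft_force: [0.1, 0.0, -1.3]
grip_width: 61.4
```

Gripped at 61.4 mm. The mouth is at about z = 160, which clears the closed bottle (137). Carrying to the large stand.

```bash
python3 -m crank '{"slide":[[-0.015,0,-0.01],[-0.045,-0.001,-0.02],[-0.08,-0.001,-0.02],[-0.12,-0.002,-0.02],[-0.16,-0.002,-0.02],[-0.2,-0.003,-0.02],[-0.24,-0.003,-0.02],[-0.28,-0.004,-0.02],[-0.32,-0.004,-0.02],[-0.36,-0.005,-0.02],[-0.4,-0.006,-0.02],[-0.44,-0.007,-0.02],[-0.48,-0.008,-0.02],[-0.52,-0.009,-0.02],[-0.56,-0.009,-0.02],[-0.595,-0.009,-0.02],[-0.62,-0.009,-0.02],[-0.632,-0.009,-0.02],[-0.636,-0.009,-0.02],[-0.636,-0.009,-0.02]],"twist":[0,0,0,0,0,0,0,0,0,0,0,0,0,0,0,0,0,0,0,0]}'
python3 - <<'E'
from look import *
look([],'w15')
cv2.imwrite('pics/s15.png',cv2.resize(env.read_camera('scene')[120:340,140:420,::-1],None,fx=2.7,fy=2.7))
E
```

```text
clock: 56.35
tool_pos: [434.2, -240.6, 261.6]
ee_rot: [0.003, 0.707, 0.707, 0.004]
ft_force: [-0.2, -0.3, -1.6]
grip_width: 61.4
56.35 [ 434.2 -240.6  261.6] [-0.6   0.2   1.73  0.01  1.2  -0.61] 61.43618844762147 [-0.2 -0.3 -1.6]
```

View pics/s15.png

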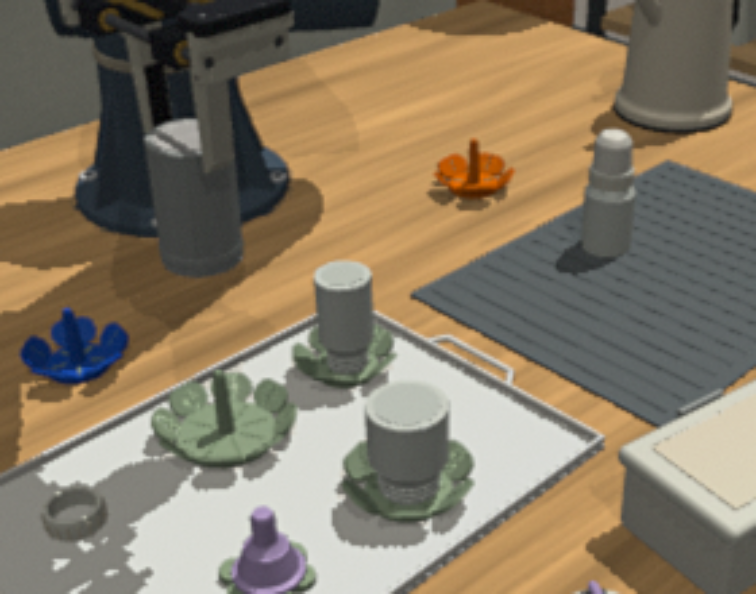

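View pics/w15.png

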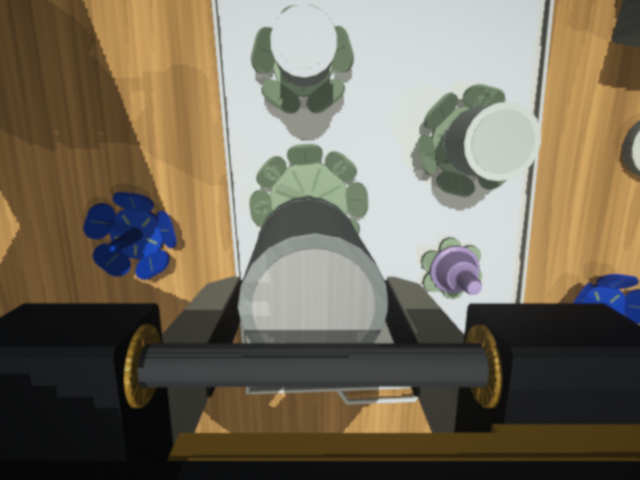

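The cup is upright over the eight-petal stand. Lowering.

```bash
python3 -m crank '{"slide":[[0,0,0.01],[0,0,0.035],[0,0,0.06],[0,0,0.08],[0,0,0.095],[0,0,0.11],[0,0,0.122],[0,0,0.134],[0,0,0.145],[0,0,0.154],[0,0,0.16],[0,0,0.163],[0,0,0.163]],"twist":[0,0,0,0,0,0,0,0,0,0,0,0,0]}'
python3 -m crank '{"slide":[[0,0,0.001],[0,0,0.002],[0,0,0.002]],"twist":[0,0,0]}'
```

```text
clock: 58.08
tool_pos: [436.1, -240.2, 98.6]
ee_rot: [0.003, 0.707, 0.707, 0.004]
ft_force: [-0.4, -0.5, -1.2]
grip_width: 61.6
clock: 58.45
tool_pos: [436.1, -240.2, 96.6]
ee_rot: [0.003, 0.707, 0.707, 0.004]
ft_force: [-0.2, 0.2, -1.5]
grip_width: 61.1
```

```bash
python3 -m crank '{"slide":[[0,0,0.001],[0,0,0.001]],"twist":[0,0]}'
python3 -m crank '{"slide":[[0,0,0.001],[0,0,0.001]],"twist":[0,0]}'
```

```text
clock: 58.7
tool_pos: [436.1, -240.2, 95.6]
ee_rot: [0.003, 0.707, 0.707, 0.004]
ft_force: [-0.3, 0.5, -0.9]
grip_width: 61.2
clock: 58.95
tool_pos: [436.2, -240.5, 95.3]
ee_rot: [0.004, 0.707, 0.707, 0.004]
ft_force: [-4.1, 0.2, 9.2]
grip_width: 61.4
```

Seated at z = 95.3, as predicted. Releasing and retreating.

```bash
python3 -m crank '{"slide":[[0,0,0],[0,0,0],[0,0,0],[0,0,0],[0,0,0],[0,0,-0.015],[0,0,-0.05],[0,0,-0.09],[0,0,-0.13],[0,0,-0.165],[-0.02,0.01,-0.18],[-0.05,0.04,-0.18],[-0.08,0.07,-0.18],[-0.09,0.075,-0.18],[-0.09,0.075,-0.18],[-0.09,0.075,-0.18]],"twist":[0,0,0,0,0,0,0,0,0,0,0,0,0,0,0,0]}' 1
cat > chk.py <<'E'
from look import *
import pickle
pos=pickle.load(open('pos.pkl','rb'))
look([],'w16')
th=np.linspace(0,np.pi*2,24,endpoint=False);U=np.c_[np.cos(th),np.sin(th)]
pair=dict(cup='stand_large',bottle_wide='stand_medium',bottle_narrow='stand_small',nipple='stand_flat',screw_ring='screw_ring',closed_bottle='closed_bottle')
ob={}
for c in ['top','scene']:
    im=env.read_camera(c)[:,:,::-1].copy()
    for n,s in pair.items():
        e=pos[s] if n!='closed_bottle' else np.array([444,242,5])
        M=model(n);e=e+np.array([0,0,8 if n[0] in 'cbn' and n!='closed_bottle' else 0]);ce=proj(M+e,c).mean(0)
        R=[d for d in env.regions_of(n,c) if np.hypot(*(np.array(d['at'])[::-1]-ce))<12]
        if R:
            m=R[0]['pixels'].astype(np.uint8);ys,xs=np.nonzero(m);ob.setdefault(n,{})[c]=(U@np.c_[xs,ys].T).max(1)+.4
    cv2.imwrite(f'pics/{c}16.png',im)
for n in pair:
    if n not in ob: print(n,'none');continue
    M=model(n);x0=(pos[pair[n]] if n!='closed_bottle' else np.array([444,242,5.]))+[0,0,8]
    s=least_squares(lambda x:np.concatenate([(U@proj(M+x,c).T).max(1)-ob[n][c] for c in ob[n]]),x0,loss='soft_l1')
    print(n,list(ob[n]),s.x.round(1),'stand',pos[pair[n]].round(1),'rms',np.sqrt((s.fun**2).mean()).round(2))
E
python3 chk.py
```

```text
clock: 60.95
tool_pos: [508.7, -329.9, 276.6]
ee_rot: [0.004, 0.707, 0.708, 0.004]
ft_force: [0.1, 0.2, 0.4]
grip_width: 93.1
60.95 [ 508.7 -329.9  276.6] [-0.66  0.4   1.43  0.01  1.31 -0.66] 93.12140304492763 [0.1 0.2 0.4]
cup ['top', 'scene'] [ 435.3 -237.1   12.9] stand [ 434.7 -239.8    4.7] rms 1.84
bottle_wide ['top', 'scene'] [ 594.2 -176.4   14.4] stand [ 593.8 -177.3    3.5] rms 0.36
bottle_narrow ['top', 'scene'] [ 430.3 -103.3   13.5] stand [ 428.9 -105.2    3.5] rms 0.49
nipple ['top', 'scene'] [ 592.8 -312.9   13.2] stand [ 592.6 -313.9    5.8] rms 0.42
screw_ring ['scene'] [ 427.1 -378.1   -5.7] stand [ 438.7 -382.4    4.5] rms 0.4
closed_bottle ['top', 'scene'] [ 4.442e+02  2.446e+02 -3.000e-01] stand [ 460.8  269.7 -147.4] rms 1.27
```

View pics/w16.png

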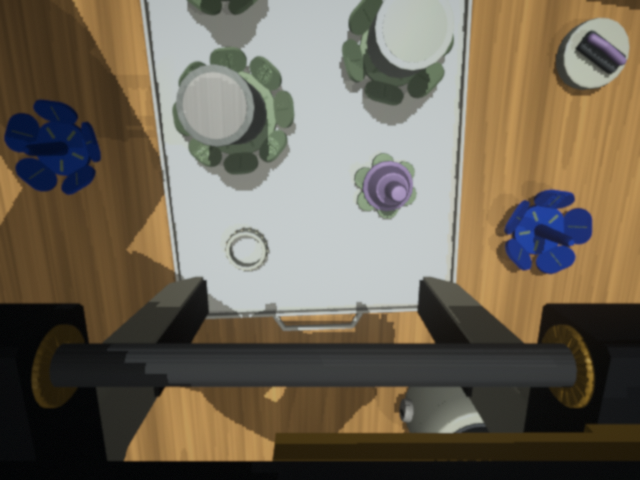

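View pics/scene16.png

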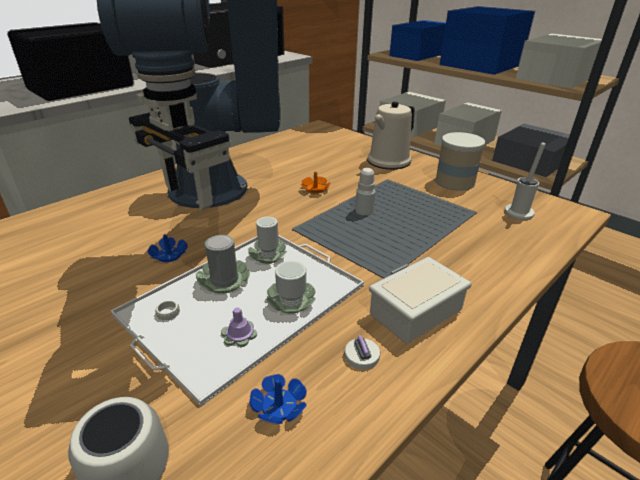

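All four things are on their stands, within 3 mm by the two-view fits, with mouths at z ≈ 13 to 14 mm. The ring sits at the same scene pixel as before; its fit used one view only, so its depth is loose. Handing in.

```bash
python3 -c "
from workcell import env
o=env.get_obs();print(o['clock'],abs(o['qd']).max());env.job_done()"
```

```text
61.7 0.0025591417786732518
the job is handed in; nothing more can be done
```

All four things are on their stands and released: the steel cup on the eight-petal stand, the wide bottle on the six-petal one, the narrow bottle on the five-petal one, and the nipple on the flat one. I handed the job in at 61.7 s with the arm still and clear; it reports no verdict.

- **Seating:** each thing was lowered until the wrist sensor felt light contact. The final fits from the top and scene cameras put each within about 3 mm of its stand's centre. Their mouths were about 7–11 mm above the fitted stand undersides (8 mm when seated; the height fits scatter by a few mm).
- **Nipple grasps:** my first grip slipped off, leaving the nipple standing on the mat, and the second only pinched its tip. The pictures show the fingertips at about the TCP height, not 19 mm ahead of it as the description says. I set the nipple down again and gripped lower, and used that lower grip for the other three.
- **Closed bottle and screw ring:** the closed bottle fitted within about 3 mm of its earlier position. The ring's final numbers disagreed with its start by about 12 mm. That fit had only one camera view and gave an impossible height, so I discounted it; the ring was at the same place in the scene picture as at the start, and I never worked near it.

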